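Flip the status tag of the terminated antenna port to green

ROBOT

A 6-joint arm with a two-finger parallel gripper is mounted at the origin on the work surface. World frame = base frame: x ahead of the robot, y to its left, z up, the work surface at z = 0. Lengths are in m, angles in rad, forces in N, time in s.
With the tool pointing down it reaches from about 0.275 to 0.85 m from the base axis. Payload 5.2 kg.
Tool frame: the origin (TCP) lies midway between the tips of the shut fingers; the grasp point (between the pads) lies 19 mm behind it (grip_point_offset is the distance from the TCP to the grasp point, in m); z points along the fingers, y is the line along which they close (so a half turn about z gives the same grasp; the last joint's range is limited). The gripper opens to 85 mm and grips with 20 to 120 N. Pads are 22 mm wide; open, the fingers measure 114 mm over their backs; the gripper's body (76 mm by 85 mm) begins 54 mm behind the grasp point. The pads swing forward as they close: fully open they stand 13 mm farther back than shut.
Start: joints at [-1.344, 0.259, 1.535, -0, 1.348, -0.203], TCP at [0.229, -0.5, 0.231] pointing down, gripper open.
Joint ranges: [-3.14, 3.14], [-0.91, 2.08], [0.19, 2.58], [-1.22, 4.36], [0.22, 2.71], [-3.12, 3.12]. Speed limits (rad/s): [2.57, 2.57, 3.14, 3.14, 3.14, 3.14].

INTERFACE

Orientations are given as a unit quaternion [w, x, y, z].
In Python, from bench import * gives the robot as it stands. The module is installed in compiled form; this text tells all that it offers.
- The arm moves only by the shell command python3 -m handwheel 'ROWS' [OPENING] [FORCE]. ROWS is JSON, a list of rows, each an object of numbers: "tx", "ty", "tz": the shift along the tool's x, y, z normalised to -1 to 1, where 1 is 0.75 m; "rx", "ry", "rz": the turn, a rotation vector about the tool's x, y, z normalised to -1 to 1, where 1 is pi rad. In form: [{"tx": .., "ty": .., "tz": .., "rx": .., "ry": .., "rz": ..}, ...]. A call has exactly 8 rows; each row is the pose to reach, as a shift and turn from the pose commanded when the call began, along the tool's axes at that moment, turning the shorter way round; what a row does not reach only later rows make up. A row lasts 1/8 s, in which the tool goes at most 62.5 mm and 10.7 degrees, less where a joint would pass 70% of its speed; a pose out of reach is approached as far as the arm can. A call with a number of a shift or a turn outside -1 to 1 is refused whole. A call with a gripper value outside its range is refused whole. OPENING is the opening, from -1 (shut) to 1 (fully open), set as the call begins (- or left out, the last holds). The fingers move at their own pace and stop on an object; FORCE is the grip in N (left out, the last holds). Time passes only in rows, so rows that repeat a pose let the fingers close, or fill a call up. It gives the time, the measured TCP pose, the force, the opening and the grip force at its end, in the units of the state.
- read_state(): the state, without advancing time (a new reading comes with each control period).
- get_image(name): name is "scene" or "top"; returns the picture (420x560x3 uint8, red, green, blue); there is no depth.
- get_calibration(name): a dict with "intrinsics" (3x3 intrinsics, pixels), "rvec" (rotation vector, rad) and "tvec" (3), from world to camera coordinates, as OpenCV has them. Camera axes: x right, y down, z forward; pixel columns grow to the right and rows downward; lengths in m; the calibration is good to about 2 mm. A picture is of the moment at which its call begins. get_calibration takes no time and is no camera call.
- job_done(): hands the job in; it is judged then, once.
The state is a dict: "time_s": time; "qpos": joint angles; "dq": joint speeds; "joint_efforts": joint torques, N m; "eef_pos": TCP position; "tcp_rot": TCP orientation; "force": force on the tool from outside, world axes, zero at the start; "wrist_torque": the same for the moment, N m; "finger_gap": opening from 0.0 (shut) to 1.0 (fully open); "finger_force": force on a finger pad.
Only numpy, scipy, OpenCV 4.12 (cv2) and the standard library are available. Lean on these libraries where they do the work, as an engineer would, in place of code of your own. Each camera call takes 0.05 s, during which the arm holds its last target. There are 200 camera calls.

TASK

The finned dummy load has been screwed onto one socket of the antenna patch box, so that port may now be keyed: with a fingertip, turn the flip tag in front of that socket over its hinge from red to green until it lies flat, and leave the other two tags red. Push it over steadily from one side, without pinching the flap, flicking it or leaning hard on the box, do not disturb the loose things on the bench, and finish clear of everything.

Things in the scene. Friction and masses are not known exactly. Their poses are not given: they have to be found in the camera images.
- patch_box: Antenna patch box, fixed to the bench: grey steel, 200 (its x) x 290 (its y) x 75 mm high. Origin at the centre of its underside; x runs from its front (robot side) to its back, z up. On the lid, near the back, three coax sockets in a row along y, 90 mm apart; in front of each, a flip tag: a flap hinged on a pin along y over a 4 mm backing plate, front half green, back half red.
- dummy_load: The dummy load: black and dark grey finned cylinder, 36 mm in diameter, 65 mm tall, fixed upright on one of the three sockets (any of them). The other two sockets carry low brass dust caps, 21 mm in diameter, 15 mm tall. Origin at the centre of its foot, 77 mm above the bench.
- tag_a (a joint): Angle of the left (+y end of the box) tag, rad: 0 = flat towards the front, red face up; pi/2 = upright; pi (end stop) = flat towards the back, green face up. Starts at 0 to 0.12. Stiff hinge: the flap stays where it is left and takes about 1 N at the tab to move, either way; nothing blocks it from 0 to pi.
- tag_b (a joint): Angle of the middle tag, rad: 0 = flat towards the front, red face up; pi/2 = upright; pi (end stop) = flat towards the back, green face up. Starts at 0 to 0.12. Stiff hinge: the flap stays where it is left and takes about 1 N at the tab to move, either way; nothing blocks it from 0 to pi.
- tag_c (a joint): Angle of the right (-y end of the box) tag, rad: 0 = flat towards the front, red face up; pi/2 = upright; pi (end stop) = flat towards the back, green face up. Starts at 0 to 0.12. Stiff hinge: the flap stays where it is left and takes about 1 N at the tab to move, either way; nothing blocks it from 0 to pi.
- pivot_a (a point): Middle of the left (+y end of the box) tag's pin, 82 mm above the bench, 50 mm behind the box's front face; fixed; axes as the box. The flap is 6 mm thick about the pin, 56 mm wide up to 50 mm from it, then a finger tab 34 mm wide up to 82 mm from it. At 0 the tab sticks out 32 mm past the box's front, free bench 79 mm below; at pi it lies 4 mm above the lid.
- port_a (a point): The socket that belongs to the left (+y end of the box) tag: its centre on the lid, 75 mm above the bench, 116 mm behind the pin.
- pivot_b (a point): Middle of the middle tag's pin, 82 mm above the bench, 50 mm behind the box's front face; fixed; axes as the box. The flap is 6 mm thick about the pin, 56 mm wide up to 50 mm from it, then a finger tab 34 mm wide up to 82 mm from it. At 0 the tab sticks out 32 mm past the box's front, free bench 79 mm below; at pi it lies 4 mm above the lid.
- port_b (a point): The socket that belongs to the middle tag: its centre on the lid, 75 mm above the bench, 116 mm behind the pin.
- pivot_c (a point): Middle of the right (-y end of the box) tag's pin, 82 mm above the bench, 50 mm behind the box's front face; fixed; axes as the box. The flap is 6 mm thick about the pin, 56 mm wide up to 50 mm from it, then a finger tab 34 mm wide up to 82 mm from it. At 0 the tab sticks out 32 mm past the box's front, free bench 79 mm below; at pi it lies 4 mm above the lid.
- port_c (a point): The socket that belongs to the right (-y end of the box) tag: its centre on the lid, 75 mm above the bench, 116 mm behind the pin.
- tab_a (a point): Middle of the left (+y end of the box) flap's finger tab (32 mm long, 34 mm wide, 6 mm thick), 66 mm from the pin, at mid thickness; turns with the flap. Its x axis points from the tab to the pin; its z axis comes out of the red face, -z out of the green one.
- tab_b (a point): Middle of the middle flap's finger tab (32 mm long, 34 mm wide, 6 mm thick), 66 mm from the pin, at mid thickness; turns with the flap. Its x axis points from the tab to the pin; its z axis comes out of the red face, -z out of the green one.
- tab_c (a point): Middle of the right (-y end of the box) flap's finger tab (32 mm long, 34 mm wide, 6 mm thick), 66 mm from the pin, at mid thickness; turns with the flap. Its x axis points from the tab to the pin; its z axis comes out of the red face, -z out of the green one.
- analyser: Loose hand-held antenna analyser lying on its back beside the box, grey, 150 x 80 x 30 mm, a knob to 42 mm high, a coax socket 16 mm long at one end; origin at the centre of its underside. Not part of the job.
- tape_roll: Loose roll of blue tape lying flat, 64 mm outside diameter, 19 mm high; origin at the centre of its underside. Not part of the job.
- adapter: Loose coax adapter standing on end in front of the box, steel and brass, 23 mm in diameter, 34 mm tall; origin at the centre of its underside. Not part of the job.
- screwdriver: Loose screwdriver lying beside the box, 200 mm long, red handle 26 mm thick; origin under its middle. Not part of the job.

How it is judged:
By the outcome, as a careful person would: the job done as asked, in the order asked, and still so for the second after the job is handed in, with the robot touching nothing.
It also fails if it takes over 42 s, if anything falls off the work surface, if the arm or the gripper's body presses on something with over 40 N, if the wrist force passes 120 N, or if a joint passes its speed limit or range.

## Working session

There is one attempt and no reset: what is moved stays moved. The work goes in short steps, Python scripts to look and compute and a shell command to move; the robot and the scene stay as the last step left them, time stands still between calls to the robot, and variables do not carry over. Pictures are saved under pics/ and viewed, at most 10 in all, crops included, and the job is handed in when it is done.

```bash
mkdir -p pics; python3 - <<'E'
from bench import *
import cv2
for n in("scene","top"):
    cv2.imwrite(f"pics/{n}0.png",get_image(n)[:,:,::-1]); c=get_calibration(n); print(n,c)
s=read_state(); print(s)
E
```

```text
scene {'intrinsics': array([[405.40589287,   0.        , 283.27323712],
       [  0.        , 405.40589287, 208.54220986],
       [  0.        ,   0.        ,   1.        ]]), 'rvec': array([ 2.29020692,  0.79199738, -0.28903472]), 'tvec': array([-0.4784667 , -0.23255734,  1.02885993])}
top {'intrinsics': array([[397.23725624,   0.        , 277.07021217],
       [  0.        , 397.23725624, 208.06053411],
       [  0.        ,   0.        ,   1.        ]]), 'rvec': array([ 2.13316671, -2.19145957,  0.05740353]), 'tvec': array([0.03279672, 0.60001931, 0.73894697])}
{'time_s': 0.1, 'qpos': array([-1.34378557e+00,  2.59284245e-01,  1.53598500e+00, -4.45638885e-06,
        1.34798721e+00, -2.02811514e-01]), 'dq': array([-0.0004781 , -0.00181851, -0.00113392,  0.00036938,  0.00118477,
       -0.00029994]), 'joint_efforts': array([ 1.75209629e-03, -4.46972716e+01, -2.91246182e+01, -2.85245333e-04,
        6.29422386e-03, -1.59670421e-06]), 'eef_pos': array([ 0.22909519, -0.49949332,  0.23054566]), 'tcp_rot': array([-8.31813426e-04,  9.76994906e-01,  2.13261018e-01, -1.22379817e-05]), 'force': array([ 0.27088017, -0.0737002 , -0.0594594 ]), 'wrist_torque': array([-0.02110692, -0.02313409, -0.03432025]), 'finger_force': 0.0, 'finger_gap': 1.0022978917212562}
```

View pics/scene0.png

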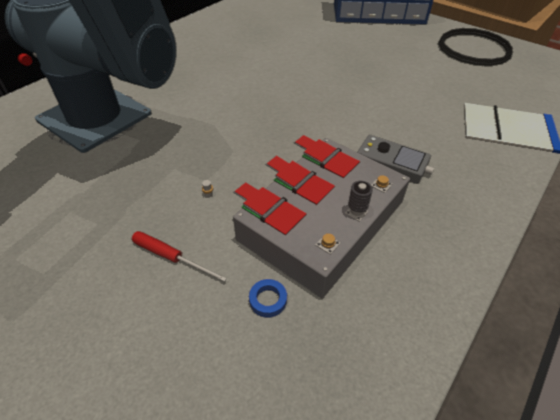

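View pics/top0.png

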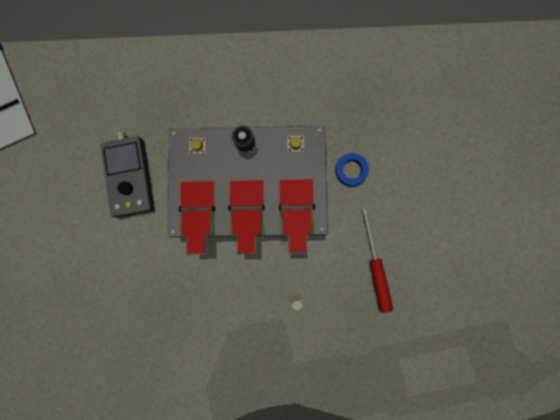

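The dummy load (top image, ~(243,137)) is on the middle socket, so tag_b is the one to turn. Its pin is at ~(247,208) and its tab at ~(246,246). The adapter is at (297,305), well to the right of the tab.

```bash
cat > h.py <<'E'
from bench import *
import numpy as np, cv2
def ray(n,px,z):
    c=get_calibration(n);R,_=cv2.Rodrigues(c["rvec"]);C=-R.T@c["tvec"].ravel()
    d=R.T@np.linalg.inv(c["intrinsics"])@[*px,1.]
    return (C+d*(z-C[2])/d[2]).round(4)
E
python3 - <<'E'
from h import *
for nm,p,z in [("pa",(197,208.5),.085),("pb",(247,208),.085),("pc",(297,206.5),.085),("cap_a",(197,145),.09),("cap_c",(296,142),.09),("load top",(242,133),.142),
 ("tabend_b",(246,253),.086),("tabend_c",(298,252),.086),("c1",(168,128),.075),("c2",(325,126),.075),("c3",(328,236),.075),("c4",(168,236),.075),("adapter",(297,305),.034)]:
    print(nm,ray("top",p,z))
for nm,p,z in [("pb",(298,182),.085),("pa",(329,158),.085),("pc",(274,208),.085)]: print("scene",nm,ray("scene",p,z))
E
python3 - <<'E'
import cv2
a=cv2.imread('pics/top0.png')[110:270,155:345]; b=cv2.imread('pics/scene0.png')[120:300,220:450]
cv2.imwrite('pics/crop.png',cv2.resize(a,None,fx=4,fy=3.7,interpolation=2))
E
```

```text
pa [0.5989 0.158  0.085 ]
pb [0.5973 0.0683 0.085 ]
pc [ 0.5974 -0.0206  0.085 ]
cap_a [0.7132 0.1559 0.09  ]
cap_c [ 0.7126 -0.0222  0.09  ]
load top [0.7177 0.0682 0.142 ]
tabend_b [0.5177 0.0715 0.086 ]
tabend_c [ 0.5172 -0.02    0.086 ]
c1 [0.7508 0.2131 0.075 ]
c2 [ 0.7444 -0.0763  0.075 ]
c3 [ 0.5439 -0.0745  0.075 ]
c4 [0.5514 0.2135 0.075 ]
adapter [ 0.4177 -0.0161  0.034 ]
scene pb [0.5943 0.0581 0.085 ]
scene pa [0.6016 0.1516 0.085 ]
scene pc [ 0.6004 -0.021   0.085 ]
```

View pics/crop.png

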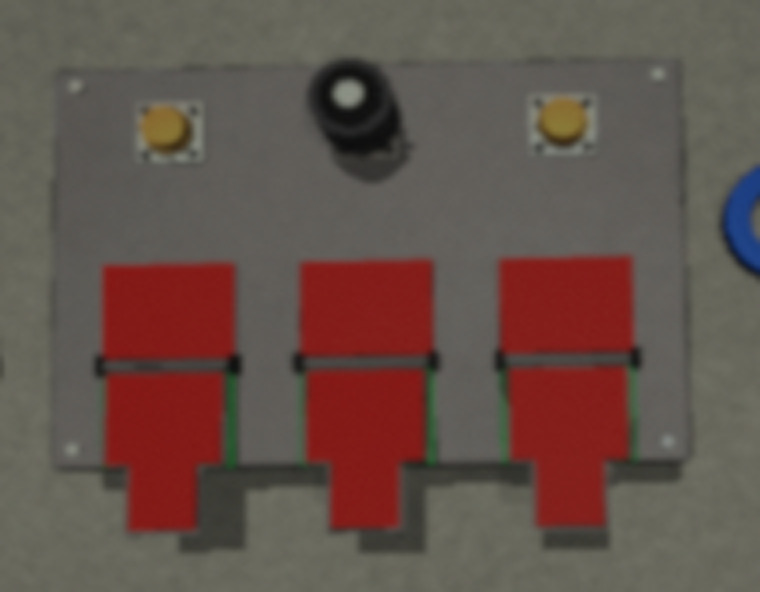

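```bash
python3 -m handwheel '[{"tx":0.07,"ty":-0.08,"tz":0.005,"rz":0.02},{"tx":0.14,"ty":-0.16,"tz":0.01,"rz":0.04},{"tx":0.2,"ty":-0.24,"tz":0.015,"rz":0.05},{"tx":0.27,"ty":-0.32,"tz":0.02,"rz":0.07},{"tx":0.34,"ty":-0.4,"tz":0.025,"rz":0.09},{"tx":0.4,"ty":-0.47,"tz":0.03,"rz":0.1},{"tx":0.47,"ty":-0.55,"tz":0.035,"rz":0.12},{"tx":0.54,"ty":-0.63,"tz":0.04,"rz":0.137}]' -1
python3 -c "
from bench import *
s=read_state();print(s['qpos'],s['eef_pos'],s['tcp_rot'],s['finger_gap'])"
```

```text
[-1.34378557e+00  2.59284245e-01  1.53598500e+00 -4.45638885e-06
  1.34798721e+00 -2.02811514e-01] [ 0.22909519 -0.49949332  0.23054566] [-8.31813426e-04  9.76994906e-01  2.13261018e-01 -1.22379817e-05] 1.0022978917212562validation failed for argument at $[0]...
```

```bash
python3 -m handwheel '[{"tx":0.07,"ty":-0.08,"tz":0.005,"rx":0,"ry":0,"rz":0.02},{"tx":0.14,"ty":-0.16,"tz":0.01,"rx":0,"ry":0,"rz":0.04},{"tx":0.2,"ty":-0.24,"tz":0.015,"rx":0,"ry":0,"rz":0.05},{"tx":0.27,"ty":-0.32,"tz":0.02,"rx":0,"ry":0,"rz":0.07},{"tx":0.34,"ty":-0.4,"tz":0.025,"rx":0,"ry":0,"rz":0.09},{"tx":0.4,"ty":-0.47,"tz":0.03,"rx":0,"ry":0,"rz":0.1},{"tx":0.47,"ty":-0.55,"tz":0.035,"rx":0,"ry":0,"rz":0.12},{"tx":0.54,"ty":-0.63,"tz":0.04,"rx":0,"ry":0,"rz":0.137}]' -1
python3 -c "
from bench import *
s=read_state();print(s['qpos'],s['eef_pos'],s['tcp_rot'],s['finger_gap'])"
```

```text
time_s: 1.1
eef_pos: [0.3659, -0.0177, 0.2072]
tcp_rot: [0.0, 1.0, -0.002, 0.0]
force: [1.5, -1.3, -0.4]
finger_gap: 0.001
finger_force: 0.0
[-3.55741851e-01 -6.61924408e-02  1.96313004e+00  9.38571284e-07
  1.24378535e+00  1.21812732e+00] [ 0.3658532  -0.01773137  0.2072491 ] [ 1.50408831e-04  9.99998725e-01 -1.53657338e-03  4.08009913e-04] 0.0014934776416654998
```

```bash
python3 -m handwheel '[{"tx":0.01,"ty":-0.05,"tz":0,"rx":0.03,"ry":0,"rz":0},{"tx":0.02,"ty":-0.1,"tz":0,"rx":0.05,"ry":0,"rz":0},{"tx":0.03,"ty":-0.12,"tz":0,"rx":0.1,"ry":0,"rz":0},{"tx":0.03,"ty":-0.12,"tz":0,"rx":0.1,"ry":0,"rz":0},{"tx":0.03,"ty":-0.12,"tz":0,"rx":0.1,"ry":0,"rz":0},{"tx":0.03,"ty":-0.12,"tz":0,"rx":0.1,"ry":0,"rz":0},{"tx":0.03,"ty":-0.12,"tz":0,"rx":0.1,"ry":0,"rz":0},{"tx":0.03,"ty":-0.12,"tz":0,"rx":0.1,"ry":0,"rz":0}]'
python3 -c "
from bench import *
s=read_state();print(s['qpos'],s['eef_pos'],s['tcp_rot'],s['finger_gap'])"
```

```text
time_s: 2.1
eef_pos: [0.3883, 0.0703, 0.2074]
tcp_rot: [-0.156, 0.988, -0.0, 0.0]
force: [1.9, 0.4, -0.0]
finger_gap: -0.001
finger_force: 0.0
[-3.87997847e-01 -8.07486469e-04  1.94597858e+00  2.98695686e-01
  1.32873108e+00  1.09177354e+00] [0.38826258 0.07032679 0.20738928] [-1.56125688e-01  9.87737149e-01 -1.99740027e-04  2.32897944e-04] -0.0011833475771097317
```

```bash
cat > kin.py <<'E'
import numpy as np
from scipy.spatial.transform import Rotation as R
from scipy.optimize import least_squares
D=[([-1.34378557e+00,2.59284245e-01,1.53598500e+00,-4.4e-06,1.34798721e+00,-2.02811514e-01],[0.22909519,-0.49949332,0.23054566],[-8.3e-04,9.76994906e-01,2.13261018e-01,-1.2e-05]),
([-3.55741851e-01,-6.61924408e-02,1.96313004e+00,0,1.24378535e+00,1.21812732e+00],[0.3658532,-0.01773137,0.2072491],[1.5e-04,9.99998725e-01,-1.53657338e-03,4.08e-04]),
([-3.87997847e-01,-8.07e-04,1.94597858e+00,2.98695686e-01,1.32873108e+00,1.09177354e+00],[0.38826258,0.07032679,0.20738928],[-1.56125688e-01,9.87737149e-01,-1.99e-04,2.3e-04])]
def fk(q,p):
    h,L2,L3,T,a,b,c=p[:7]
    r=R.from_euler('z',q[0]); x=r.apply([0,0,h])
    r=r*R.from_euler('y',q[1]); x=x+r.apply([0,a,L2])
    r=r*R.from_euler('y',q[2]); x=x+r.apply([0,0,L3])
    r=r*R.from_euler('z',q[3]); x=x+r.apply([0,b,0])
    r=r*R.from_euler('y',q[4]); x=x+r.apply([c,0,T])
    return x,r*R.from_euler('z',q[5]+p[7])
def res(p):
    o=[]
    for q,x,w in D:
        X,r=fk(q,p); o+=list(X-x)+list(.2*(r.inv()*R.from_quat(np.roll(w,-1))).as_rotvec())
    return np.array(o+list(1e-3*np.array([p[0]-.12,p[4]-p[5],p[6]])))
f=least_squares(res,[.12,.55,.41,.32,.05,.05,0,-1.57]); P=f.x
LO=np.array([-3.14,-.91,.19,-1.22,.22,-3.12]);HI=np.array([3.14,2.08,2.58,4.36,2.71,3.12])
def ik(x,Rm,q0):
    g=lambda q:np.r_[10*(fk(q,P)[0]-x),(fk(q,P)[1].inv()*Rm).as_rotvec()]
    s=least_squares(g,np.clip(q0,LO+1e-3,HI-1e-3),bounds=(LO,HI)); return s.x,np.abs(s.fun).max()
def fwd(az,el,roll=0): # tool z: azimuth az, elevation el(neg=down); y=-Y at az0
    z=np.array([np.cos(el)*np.cos(az),np.cos(el)*np.sin(az),np.sin(el)]);y=np.array([np.sin(az),-np.cos(az),0]);x=np.cross(y,z)
    return R.from_matrix(np.c_[x,y,z])*R.from_euler('z',roll)
E
python3 - <<'E'
from kin import *
np.set_printoptions(precision=3,suppress=True)
print(P,np.abs(res(P)).max())
d=np.pi/180
for el in(-15,-25,-35,-45):
  for az in(0,20):
    for x in ([.45,.0675,.05],[.53,.0675,.06],[.57,.0675,.15],[.62,.0675,.15]):
        print(el,az,x,*ik(x,fwd(az*d,el*d),[-.2,-.3,2.4,2.8,.6,-1.4]))
E
```

```text
[ 0.14   0.558  0.413  0.356  0.117 -0.007  0.007  1.571] 0.0021804033806358536
-15 0 [0.45, 0.0675, 0.05] [-0.292  0.01   2.58   1.918  0.22  -0.602] 0.652950173968458
-15 0 [0.53, 0.0675, 0.06] [ 0.261  0.441  2.58   3.837  0.957 -1.81 ] 0.33832641304312955
-15 0 [0.57, 0.0675, 0.15] [-0.103  0.145  2.58   3.12   0.669 -1.594] 0.22461161971215027
-15 0 [0.62, 0.0675, 0.15] [-0.156  0.311  2.58   3.003  0.962 -1.545] 0.09845874916209241
-15 20 [0.45, 0.0675, 0.05] [-1.047  0.639  2.58   1.249  1.169 -1.481] 0.4883587629389217
-15 20 [0.53, 0.0675, 0.06] [-0.862  0.594  2.58   1.615  1.186 -1.5  ] 0.30451310645378593
-15 20 [0.57, 0.0675, 0.15] [-0.722  0.284  2.58   1.839  1.106 -1.247] 0.11472376417160093
-15 20 [0.62, 0.0675, 0.15] [-0.594  0.415  2.58   2.143  1.212 -1.438] 0.01510708752931603
-25 0 [0.45, 0.0675, 0.05] [-0.298  0.012  2.58   1.869  0.22  -0.556] 0.4897698086815595
-25 0 [0.53, 0.0675, 0.06] [-0.048  0.227  2.58   3.293  0.521 -1.718] 0.28602507583023906
-25 0 [0.57, 0.0675, 0.15] [-0.204  0.108  2.58   2.856  0.61  -1.436] 0.08282145435428012
-25 0 [0.62, 0.0675
[... 1229 characters left out ...]
2.58   1.776  0.22  -0.467] 0.16358204972553445
-45 0 [0.53, 0.0675, 0.06] [-0.217  0.173  2.573  2.747  0.407 -1.36 ] 1.8790524691780774e-13
-45 0 [0.57, 0.0675, 0.15] [-0.242  0.021  2.348  1.581  0.22  -0.182] 0.048074792643066834
-45 0 [0.62, 0.0675, 0.15] [-0.221  0.11   2.244  1.506  0.22  -0.091] 0.06320330296419223
-45 20 [0.45, 0.0675, 0.05] [-0.589  0.062  2.58   1.393  0.558 -0.637] 0.12590023372086234
-45 20 [0.53, 0.0675, 0.06] [-0.5    0.189  2.534  1.827  0.581 -0.981] 4.980252321651335e-13
-45 20 [0.57, 0.0675, 0.15] [-0.426  0.049  2.306  1.288  0.542 -0.28 ] 2.8393953854788372e-14
-45 20 [0.62, 0.0675, 0.15] [-0.369  0.136  2.203  1.282  0.507 -0.226] 6.4022953605302746e-12
```

```bash
cat > plan.py <<'E'
from kin import *
np.set_printoptions(precision=3,suppress=True)
d2=np.pi/180
EL,AZ=-50*d2,20*d2
RT=fwd(AZ,EL)
pe=np.arctan2(-np.sin(EL),np.cos(EL)*np.cos(AZ)); d=np.array([np.cos(pe),-np.sin(pe)]); n=np.array([np.sin(pe),np.cos(pe)])
PIN=np.array([.5975,.082]); PY=.068
def tcp(th,gap=0,rho=.064,s=.02,e=.011):
    u=np.array([-np.cos(th),np.sin(th)]);g=np.array([-np.sin(th),-np.cos(th)])
    if -d@g<0: p=PIN+.082*u+.003*g-(e+gap)*n+s*d
    else: p=PIN+rho*u+(.003+e*abs(n@g)+gap)*g
    return np.array([p[0],PY+.016*(.5975-p[0]),p[1]])
def rows(x0,R0,targets): # targets (x,R) -> normalised rows
    for x,Rm in targets:
        print(np.r_[R0.inv().apply(x-x0)/.75,(R0.inv()*Rm).as_rotvec()/np.pi].round(3))
E
python3 - <<'E'
from plan import *
from bench import read_state
s=read_state();q=s['qpos'];x0=s['eef_pos'];R0=R.from_quat(np.roll(s['tcp_rot'],-1))
via=np.array([.44,.068,.13]);pre=tcp(0,.022)
print('pre',pre,tcp(0))
rv=(R0.inv()*RT).as_rotvec()
for t in np.linspace(.2,1,5):
    q,e=ik(x0+t*(via-x0),R0*R.from_rotvec(t*rv),q);print(q,round(e,4))
for th in [-1,0,.2,.4,.6,.75,.9,1.2,1.6,2,2.4,2.8,np.pi]:
    x=pre if th<0 else tcp(th); q,e=ik(x,RT,q);print(round(th,2),x,q,round(e,4))
rows(x0,R0,[(via,RT)]); rows(via,RT,[(pre,RT)])
E
```

```text
pre [0.502 0.07  0.043] [0.519 0.069 0.056]
[-0.402 -0.063  2.041  0.337  1.176  0.968] 0.0
[-0.425 -0.115  2.143  0.405  1.017  0.812] 0.0
[-0.461 -0.158  2.254  0.522  0.861  0.596] 0.0
[-0.517 -0.184  2.374  0.723  0.726  0.279] 0.0
[-0.6   -0.183  2.505  1.044  0.649 -0.188] 0.0
-1 [0.502 0.07  0.043] [-0.478  0.166  2.543  1.725  0.499 -0.869] 0.0
0 [0.519 0.069 0.056] [-0.448  0.154  2.483  1.619  0.478 -0.719] 0.0
0.2 [0.52  0.069 0.073] [-0.443  0.114  2.455  1.492  0.477 -0.572] 0.0
0.4 [0.525 0.069 0.089] [-0.434  0.085  2.42   1.376  0.48  -0.433] 0.0
0.6 [0.532 0.069 0.103] [-0.421  0.067  2.381  1.277  0.487 -0.309] 0.0
0.75 [0.539 0.069 0.113] [-0.41   0.06   2.35   1.214  0.491 -0.229] 0.0
0.9 [0.548 0.069 0.122] [-0.397  0.06   2.318  1.162  0.496 -0.159] 0.0
1.2 [0.562 0.069 0.137] [-0.379  0.06   2.266  1.078  0.507 -0.049] 0.0
1.6 [0.588 0.068 0.146] [-0.351  0.091  2.197  1.021  0.507  0.038] 0.0
2 [0.617 0.068 0.144] [-0.326  0.145  2.141  1.015  0.493  0.064] 0.0
2.4 [0.642 0.067 0.128] [-0.309  0.208  2.108  1.065  0.466  0.02 ] 0.0
2.8 [0.656 0.067 0.11 ] [-0.301  0.256  2.103  1.144  0.442 -0.061] 0.0
3.14 [0.661 0.067 0.092] [-0.299  0.292  2.112  1.235  0.424 -0.16 ] 0.0
[ 0.069  0.035  0.097 -0.056  0.201 -0.14 ]
[-0.015  0.026  0.139  0.     0.     0.   ]
```

```bash
python3 -m handwheel '[{"tx":0.01,"ty":0.005,"tz":0.016,"rx":-0.01,"ry":0.033,"rz":-0.023},{"tx":0.023,"ty":0.012,"tz":0.032,"rx":-0.019,"ry":0.067,"rz":-0.047},{"tx":0.035,"ty":0.018,"tz":0.048,"rx":-0.028,"ry":0.1,"rz":-0.07},{"tx":0.046,"ty":0.023,"tz":0.065,"rx":-0.037,"ry":0.134,"rz":-0.093},{"tx":0.058,"ty":0.029,"tz":0.081,"rx":-0.047,"ry":0.167,"rz":-0.117},{"tx":0.069,"ty":0.035,"tz":0.097,"rx":-0.056,"ry":0.201,"rz":-0.14},{"tx":0.069,"ty":0.035,"tz":0.097,"rx":-0.056,"ry":0.201,"rz":-0.14},{"tx":0.069,"ty":0.035,"tz":0.097,"rx":-0.056,"ry":0.201,"rz":-0.14}]'
python3 - <<'E'
from plan import *
from bench import read_state
s=read_state();x0=s['eef_pos'];R0=R.from_quat(np.roll(s['tcp_rot'],-1));print(s['qpos'],x0,'roterr',(R0.inv()*RT).magnitude())
rows(x0,R0,[(tcp(0,.022),RT)])
E
```

```text
time_s: 3.1
eef_pos: [0.439, 0.0682, 0.129]
tcp_rot: [-0.061, 0.926, 0.162, 0.336]
force: [-0.5, 0.2, -0.2]
finger_gap: 0.003
finger_force: 0.0
[-0.558 -0.091  2.486  1.143  0.591 -0.271] [0.439 0.068 0.129] roterr 0.0034308271007568673
[-0.013  0.027  0.139 -0.     0.    -0.001]
```

```bash
python3 -m handwheel '[{"tx":-0.002,"ty":0.004,"tz":0.02,"rx":0,"ry":0,"rz":0},{"tx":-0.004,"ty":0.008,"tz":0.04,"rx":0,"ry":0,"rz":0},{"tx":-0.006,"ty":0.012,"tz":0.06,"rx":0,"ry":0,"rz":0},{"tx":-0.008,"ty":0.016,"tz":0.08,"rx":0,"ry":0,"rz":0},{"tx":-0.01,"ty":0.02,"tz":0.1,"rx":0,"ry":0,"rz":0},{"tx":-0.012,"ty":0.024,"tz":0.12,"rx":0,"ry":0,"rz":0},{"tx":-0.013,"ty":0.027,"tz":0.139,"rx":0,"ry":0,"rz":0},{"tx":-0.013,"ty":0.027,"tz":0.139,"rx":0,"ry":0,"rz":0}]'
python3 - <<'E'
from plan import *
from bench import *
import cv2
a=get_image("scene")[:,:,::-1][100:300,150:410];b=get_image("top")[:,:,::-1][110:310,150:410]
cv2.imwrite("pics/p1.png",cv2.resize(np.hstack([a,b]),None,fx=1.53,fy=1.53,interpolation=2))
s=read_state();x0=s['eef_pos'];R0=R.from_quat(np.roll(s['tcp_rot'],-1));print(s['qpos'],x0,s['force'])
print("targets");rows(tcp(0,.022),RT,[(tcp(t),RT) for t in(0,.1,.2,.3,.4,.5,.6,.7)])
E
```

```text
time_s: 4.1
eef_pos: [0.5042, 0.0696, 0.0439]
tcp_rot: [-0.061, 0.925, 0.163, 0.337]
force: [-0.5, 0.0, -0.6]
finger_gap: 0.001
finger_force: 0.0
[-0.424  0.303  2.445  1.856  0.489 -0.962] [0.503 0.07  0.044] [ 0.625 -0.28  -0.591]
targets
[ 0.028  0.008 -0.     0.     0.     0.   ]
[ 0.035  0.008 -0.008  0.     0.     0.   ]
[ 0.043  0.009 -0.016  0.     0.     0.   ]
[ 0.052  0.01  -0.023  0.     0.     0.   ]
[ 0.061  0.011 -0.029  0.     0.     0.   ]
[ 0.07   0.012 -0.034  0.     0.     0.   ]
[ 0.08   0.014 -0.038  0.     0.     0.   ]
[ 0.091  0.016 -0.041  0.     0.     0.   ]
```

View pics/p1.png

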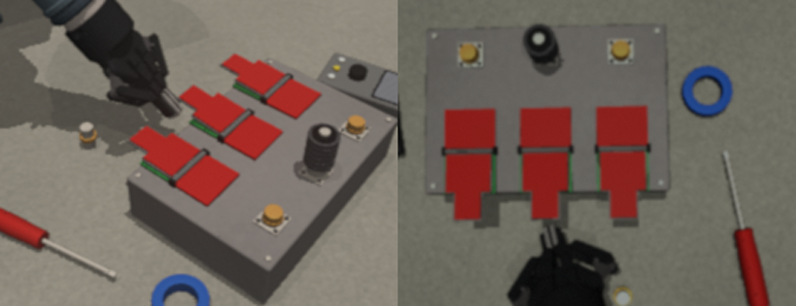

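The fingertip sits just in front of and below the middle tab, centred on it. The other tabs and the adapter are clear of it.

```bash
python3 -m handwheel '[{"tx":0.004,"ty":0.002,"tz":0.004,"rx":0,"ry":0,"rz":0},{"tx":0.012,"ty":0.004,"tz":0.005,"rx":0,"ry":0,"rz":0},{"tx":0.02,"ty":0.006,"tz":0.005,"rx":0,"ry":0,"rz":0},{"tx":0.028,"ty":0.008,"tz":0.004,"rx":0,"ry":0,"rz":0},{"tx":0.035,"ty":0.008,"tz":-0.003,"rx":0,"ry":0,"rz":0},{"tx":0.043,"ty":0.009,"tz":-0.011,"rx":0,"ry":0,"rz":0},{"tx":0.048,"ty":0.01,"tz":-0.016,"rx":0,"ry":0,"rz":0},{"tx":0.052,"ty":0.01,"tz":-0.019,"rx":0,"ry":0,"rz":0}]'
python3 - <<'E'
from plan import *
from bench import *
import cv2
a=get_image("scene")[:,:,::-1][100:300,150:410];b=get_image("top")[:,:,::-1][110:310,150:410]
cv2.imwrite("pics/p2.png",cv2.resize(np.hstack([a,b]),None,fx=1.53,fy=1.53,interpolation=2))
s=read_state();x0=s['eef_pos'];print(s['qpos'],x0,s['force'],tcp(.3))
E
```

```text
time_s: 5.2
eef_pos: [0.5252, 0.0692, 0.0806]
tcp_rot: [-0.059, 0.925, 0.163, 0.338]
force: [0.2, -0.9, -0.8]
finger_gap: -0.005
finger_force: 0.3
[-0.393  0.215  2.363  1.557  0.45  -0.597] [0.525 0.069 0.081] [-0.198 -0.199 -0.28 ] [0.522 0.069 0.081]
```

View pics/p2.png

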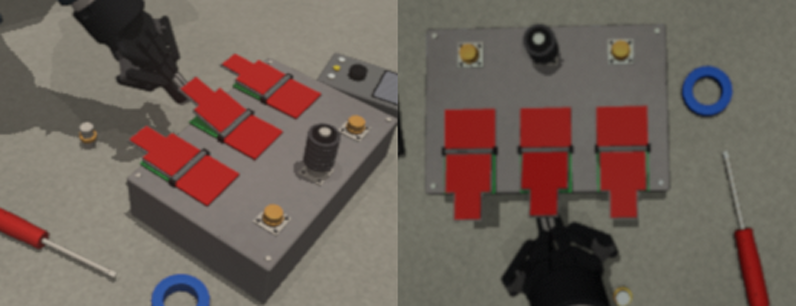

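The middle flap has begun to rise on the finger and the forces are low, so I'll carry on along the arc.

```bash
python3 - <<'E'
from plan import *
x0=tcp(.3,s=.023)
A=[.4,.5,.6,.7,.8,.9,1.05,1.2]
rows(x0,RT,[(tcp(t,-.003,s=.023),RT) for t in A])
print();x1=tcp(1.2,-.003)
rows(x1,RT,[(tcp(t,-.003,rho=r),RT) for t,r in zip([1.35,1.5,1.65,1.8,1.95,2.1,2.25,2.4],np.linspace(.064,.06,8))])
print(x0,x1,tcp(2.4,-.003,rho=.06))
E
```

```text
[ 0.013  0.002 -0.006  0.     0.     0.   ]
[ 0.023  0.004 -0.011  0.     0.     0.   ]
[ 0.032  0.006 -0.015  0.     0.     0.   ]
[ 0.043  0.008 -0.018  0.     0.     0.   ]
[ 0.053  0.011 -0.02   0.     0.     0.   ]
[ 0.064  0.013 -0.021  0.     0.     0.   ]
[ 0.077  0.015 -0.029  0.     0.     0.   ]
[ 0.09   0.019 -0.028  0.     0.     0.   ]

[0.013 0.004 0.003 0.    0.    0.   ]
[0.024 0.009 0.009 0.    0.    0.   ]
[0.035 0.014 0.016 0.    0.    0.   ]
[0.044 0.019 0.026 0.    0.    0.   ]
[0.051 0.024 0.037 0.    0.    0.   ]
[0.057 0.029 0.049 0.    0.    0.   ]
[0.06  0.033 0.063 0.    0.    0.   ]
[0.061 0.037 0.076 0.    0.    0.   ]
[0.524 0.069 0.078] [0.565 0.069 0.138] [0.641 0.067 0.123]
```

```bash
python3 -m handwheel '[{"tx":0.013,"ty":0.002,"tz":-0.006,"rx":0,"ry":0,"rz":0},{"tx":0.023,"ty":0.004,"tz":-0.011,"rx":0,"ry":0,"rz":0},{"tx":0.032,"ty":0.006,"tz":-0.015,"rx":0,"ry":0,"rz":0},{"tx":0.043,"ty":0.008,"tz":-0.018,"rx":0,"ry":0,"rz":0},{"tx":0.053,"ty":0.011,"tz":-0.02,"rx":0,"ry":0,"rz":0},{"tx":0.064,"ty":0.013,"tz":-0.022,"rx":0,"ry":0,"rz":0},{"tx":0.077,"ty":0.015,"tz":-0.026,"rx":0,"ry":0,"rz":0},{"tx":0.09,"ty":0.019,"tz":-0.028,"rx":0,"ry":0,"rz":0}]'
python3 - <<'E'
from plan import *
from bench import *
import cv2
a=get_image("scene")[:,:,::-1][100:300,150:410];b=get_image("top")[:,:,::-1][110:310,150:410]
cv2.imwrite("pics/p3.png",cv2.resize(np.hstack([a,b]),None,fx=1.53,fy=1.53,interpolation=2))
s=read_state();x0=s['eef_pos'];print(s['qpos'],x0,s['force'])
E
```

```text
time_s: 6.3
eef_pos: [0.5654, 0.0693, 0.1392]
tcp_rot: [-0.06, 0.925, 0.163, 0.337]
force: [-0.7, -0.1, -1.3]
finger_gap: 0.003
finger_force: 0.4
[-0.346  0.134  2.21   1.116  0.478 -0.066] [0.566 0.069 0.14 ] [0.89  0.138 0.297]
```

View pics/p3.png

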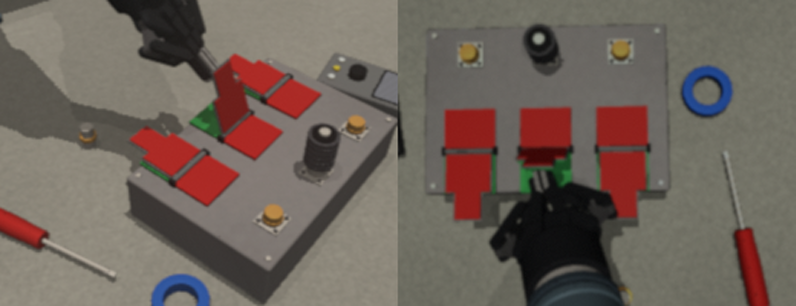

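The middle flap is nearly upright at about 65–70°, and both neighbours are still flat and red. Next is the second half of the arc.

```bash
python3 -m handwheel '[{"tx":0.013,"ty":0.004,"tz":0.003,"rx":0,"ry":0,"rz":0},{"tx":0.024,"ty":0.009,"tz":0.009,"rx":0,"ry":0,"rz":0},{"tx":0.035,"ty":0.014,"tz":0.016,"rx":0,"ry":0,"rz":0},{"tx":0.044,"ty":0.019,"tz":0.026,"rx":0,"ry":0,"rz":0},{"tx":0.051,"ty":0.024,"tz":0.037,"rx":0,"ry":0,"rz":0},{"tx":0.057,"ty":0.029,"tz":0.049,"rx":0,"ry":0,"rz":0},{"tx":0.06,"ty":0.033,"tz":0.063,"rx":0,"ry":0,"rz":0},{"tx":0.061,"ty":0.037,"tz":0.076,"rx":0,"ry":0,"rz":0}]'
python3 - <<'E'
from plan import *
from bench import *
import cv2
a=get_image("scene")[:,:,::-1][100:300,150:410];b=get_image("top")[:,:,::-1][110:310,150:410]
cv2.imwrite("pics/p4.png",cv2.resize(np.hstack([a,b]),None,fx=1.53,fy=1.53,interpolation=2))
s=read_state();x0=s['eef_pos'];print(s['qpos'],x0,s['force'])
x1=tcp(2.4,-.003,rho=.06)
rows(x1,RT,[(tcp(t,g,rho=.06),RT) for t,g in [(2.5,-.003),(2.6,-.003),(2.7,-.002),(2.8,-.001),(2.9,0),(3,.001),(3.08,.002),(np.pi,.003),(np.pi,.0),(np.pi,-.003)]]); print(tcp(np.pi,.003,rho=.06))
E
```

```text
time_s: 7.4
eef_pos: [0.6434, 0.0673, 0.1248]
tcp_rot: [-0.06, 0.925, 0.163, 0.337]
force: [-0.8, 0.3, -0.0]
finger_gap: 0.001
finger_force: 0.4
[-0.286  0.285  2.054  1.106  0.442 -0.007] [0.643 0.067 0.124] [-0.434 -0.004 -1.02 ]
[-0.     0.002  0.008  0.     0.     0.   ]
[-0.001  0.003  0.015  0.     0.     0.   ]
[-0.002  0.004  0.02   0.     0.     0.   ]
[-0.003  0.005  0.025  0.     0.     0.   ]
[-0.004  0.006  0.03   0.     0.     0.   ]
[-0.006  0.007  0.035  0.     0.     0.   ]
[-0.008  0.007  0.039  0.     0.     0.   ]
[-0.009  0.008  0.042  0.     0.     0.   ]
[-0.011  0.008  0.045  0.     0.     0.   ]
[-0.014  0.008  0.048  0.     0.     0.   ]
[0.657 0.067 0.095]
```

View pics/p4.png

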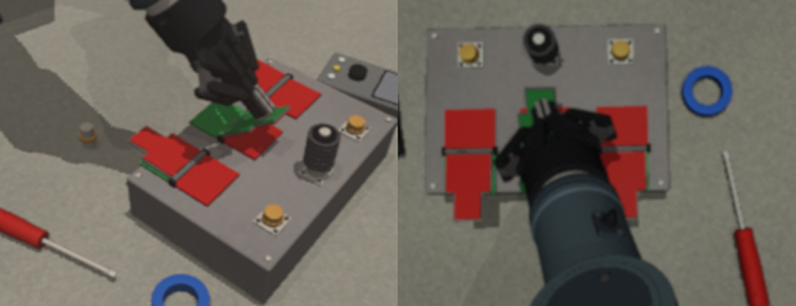

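The flap is past vertical at about 140°, green face up, with light contact. I'll lower it towards the stop and watch the force.

```bash
python3 -m handwheel '[{"tx":0,"ty":0.002,"tz":0.008,"rx":0,"ry":0,"rz":0},{"tx":-0.001,"ty":0.003,"tz":0.015,"rx":0,"ry":0,"rz":0},{"tx":-0.002,"ty":0.004,"tz":0.02,"rx":0,"ry":0,"rz":0},{"tx":-0.003,"ty":0.005,"tz":0.025,"rx":0,"ry":0,"rz":0},{"tx":-0.004,"ty":0.006,"tz":0.03,"rx":0,"ry":0,"rz":0},{"tx":-0.006,"ty":0.007,"tz":0.035,"rx":0,"ry":0,"rz":0},{"tx":-0.008,"ty":0.007,"tz":0.039,"rx":0,"ry":0,"rz":0},{"tx":-0.009,"ty":0.008,"tz":0.042,"rx":0,"ry":0,"rz":0}]'
python3 -m handwheel '[{"tx":0,"ty":0,"tz":0,"rx":0,"ry":0,"rz":0},{"tx":-0.001,"ty":0,"tz":0.001,"rx":0,"ry":0,"rz":0},{"tx":-0.001,"ty":0,"tz":0.001,"rx":0,"ry":0,"rz":0},{"tx":-0.001,"ty":0,"tz":0.002,"rx":0,"ry":0,"rz":0},{"tx":-0.002,"ty":0,"tz":0.002,"rx":0,"ry":0,"rz":0},{"tx":-0.002,"ty":0,"tz":0.003,"rx":0,"ry":0,"rz":0},{"tx":-0.002,"ty":0,"tz":0.003,"rx":0,"ry":0,"rz":0},{"tx":-0.002,"ty":0,"tz":0.003,"rx":0,"ry":0,"rz":0}]'
```

```text
time_s: 8.5
eef_pos: [0.6588, 0.067, 0.0965]
tcp_rot: [-0.06, 0.925, 0.163, 0.337]
force: [0.1, 0.5, 0.9]
finger_gap: -0.002
finger_force: 0.3
time_s: 9.5
eef_pos: [0.6591, 0.067, 0.094]
tcp_rot: [-0.06, 0.925, 0.163, 0.337]
force: [0.2, 0.6, 0.2]
finger_gap: -0.003
finger_force: 0.2
```

```bash
python3 -m handwheel '[{"tx":-0.0005,"ty":0,"tz":0.0005,"rx":0,"ry":0,"rz":0},{"tx":-0.0009,"ty":0,"tz":0.001,"rx":0,"ry":0,"rz":0},{"tx":-0.0013,"ty":0,"tz":0.0015,"rx":0,"ry":0,"rz":0},{"tx":-0.0017,"ty":0,"tz":0.002,"rx":0,"ry":0,"rz":0},{"tx":-0.0021,"ty":0,"tz":0.0025,"rx":0,"ry":0,"rz":0},{"tx":-0.0026,"ty":0,"tz":0.003,"rx":0,"ry":0,"rz":0},{"tx":-0.0026,"ty":0,"tz":0.003,"rx":0,"ry":0,"rz":0},{"tx":-0.0026,"ty":0,"tz":0.003,"rx":0,"ry":0,"rz":0}]'
python3 - <<'E'
from plan import *
from bench import *
import cv2
a=get_image("scene")[:,:,::-1][120:260,220:400]
cv2.imwrite("pics/p5.png",cv2.resize(a,None,fx=4,fy=4,interpolation=2))
print(read_state()['force'])
E
```

```text
time_s: 10.5
eef_pos: [0.659, 0.067, 0.091]
tcp_rot: [-0.06, 0.925, 0.163, 0.337]
force: [0.9, -0.2, 1.1]
finger_gap: 0.0
finger_force: 0.2
[1.057 0.257 0.329]
```

View pics/p5.png

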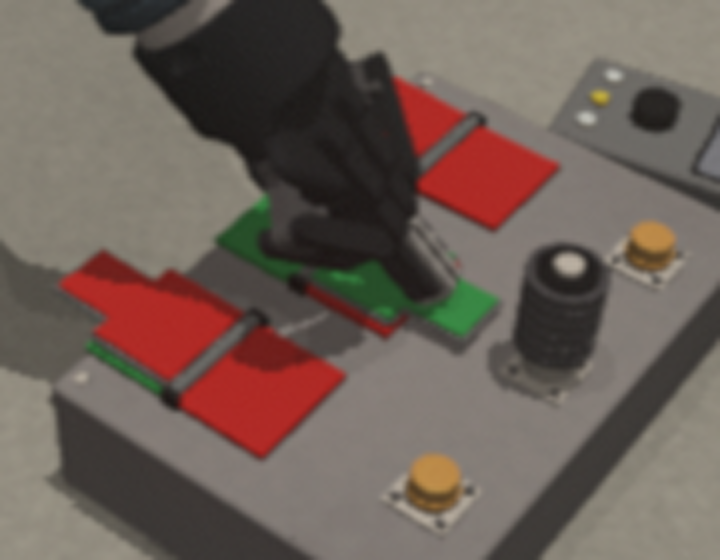

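The flap is almost flat, with a thin gap and shadow still showing under its tab at (465,345). I'll press on down gently.

```bash
python3 -m handwheel '[{"tx":-0.0005,"ty":0,"tz":0.0005,"rx":0,"ry":0,"rz":0},{"tx":-0.0009,"ty":0,"tz":0.001,"rx":0,"ry":0,"rz":0},{"tx":-0.0013,"ty":0,"tz":0.0015,"rx":0,"ry":0,"rz":0},{"tx":-0.0017,"ty":0,"tz":0.002,"rx":0,"ry":0,"rz":0},{"tx":-0.0017,"ty":0,"tz":0.002,"rx":0,"ry":0,"rz":0},{"tx":-0.0017,"ty":0,"tz":0.002,"rx":0,"ry":0,"rz":0},{"tx":-0.0017,"ty":0,"tz":0.002,"rx":0,"ry":0,"rz":0},{"tx":-0.0017,"ty":0,"tz":0.002,"rx":0,"ry":0,"rz":0}]'
```

```text
time_s: 11.55
eef_pos: [0.6592, 0.0671, 0.0898]
tcp_rot: [-0.06, 0.925, 0.163, 0.338]
force: [-4.0, -0.3, 6.4]
finger_gap: 0.0
finger_force: 3.3
```

```bash
python3 -m handwheel '[{"tx":0.002,"ty":0,"tz":-0.004,"rx":0,"ry":0,"rz":0},{"tx":0.004,"ty":0,"tz":-0.02,"rx":0,"ry":0,"rz":0},{"tx":0.01,"ty":0,"tz":-0.05,"rx":0,"ry":0,"rz":0},{"tx":0.02,"ty":0,"tz":-0.09,"rx":0,"ry":0,"rz":0},{"tx":0.03,"ty":0,"tz":-0.14,"rx":0,"ry":0,"rz":0},{"tx":0.03,"ty":0,"tz":-0.19,"rx":0,"ry":0,"rz":0},{"tx":0.03,"ty":0,"tz":-0.24,"rx":0,"ry":0,"rz":0},{"tx":0.03,"ty":0,"tz":-0.24,"rx":0,"ry":0,"rz":0}]'
python3 - <<'E'
from plan import *
from bench import *
import cv2
a=get_image("scene")[:,:,::-1][120:260,220:400];b=get_image("top")[:,:,::-1][110:250,160:340]
cv2.imwrite("pics/p6.png",np.vstack([cv2.resize(a,None,fx=4,fy=4,interpolation=2)]))
cv2.imwrite("pics/p6t.png",get_image("top")[:,:,::-1])
s=read_state();print(s['force'],s['qpos'],s['dq'])
E
```

```text
time_s: 12.55
eef_pos: [0.5664, 0.0324, 0.2436]
tcp_rot: [-0.058, 0.925, 0.163, 0.339]
force: [-0.0, -0.2, -0.1]
finger_gap: -0.001
finger_force: 0.0
[0.165 0.225 0.169] [-0.444 -0.031  2.065  0.759  0.73   0.295] [0.007 0.02  0.001 0.    0.003 0.001]
```

View pics/p6.png

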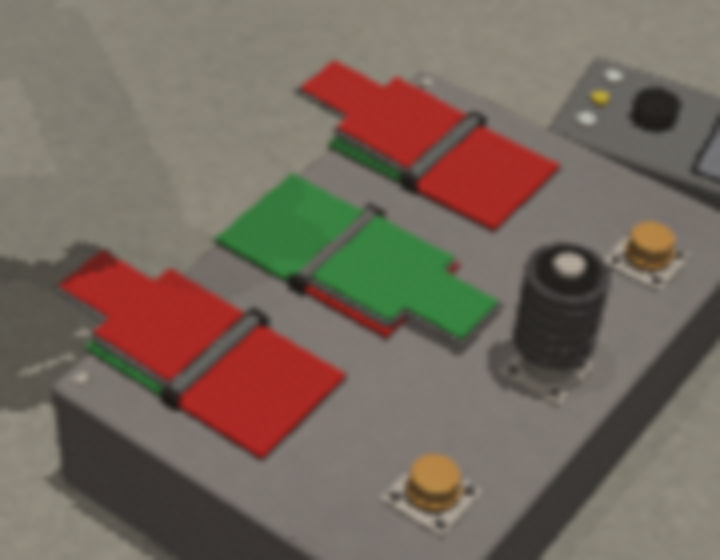

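View pics/p6t.png

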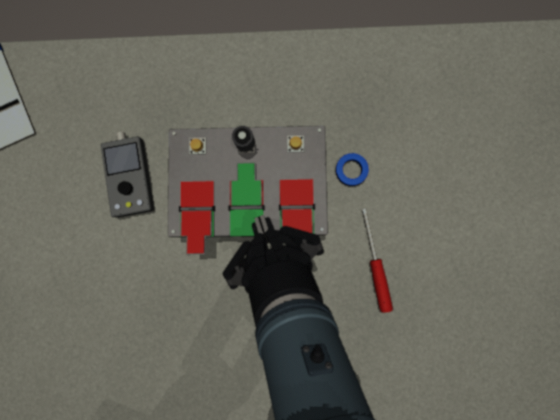

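```bash
python3 - <<'E'
from h import *
I=get_image  # none called
def proj(n,X):
    c=get_calibration(n);return cv2.projectPoints(np.array(X,float),c["rvec"],c["tvec"],c["intrinsics"],None)[0].reshape(-1,2).round(1)
for th in (np.pi,3.04,2.94):
    u=np.array([-np.cos(th),np.sin(th)]);g=np.array([-np.sin(th),-np.cos(th)])
    p=np.array([.5975,.082])+.082*u+.003*g
    q=[[p[0],.067+s,p[1]] for s in(.017,-.017)]
    print(th,'scene',proj("scene",q).tolist(),'top',proj("top",q).tolist())
p=[[.5975,.068+s,.085] for s in (.028,-.028)];print('pin edges scene',proj("scene",p).tolist(),'top',proj("top",p).tolist())
E
```

```text
3.141592653589793 scene [[344.2, 194.7], [334.0, 205.4]] top [[237.5, 162.7], [256.3, 162.1]]
3.04 scene [[344.5, 191.3], [334.2, 202.0]] top [[236.8, 162.2], [255.9, 161.6]]
2.94 scene [[344.3, 187.7], [333.9, 198.4]] top [[236.2, 162.2], [255.5, 161.5]]
pin edges scene [[311.1, 172.0], [293.6, 188.1]] top [[231.5, 208.3], [262.9, 207.4]]
```

The tab corners I measured, (344,195) and (335,205), match the projection for an angle of pi. So the flap is flat on its stop, with the arm clear and the other two tags still red.

```bash
python3 -c "
from bench import *
print(job_done())"
```

```text
the job is handed in; nothing more can be done
None
```

The job is handed in: the middle tag (tag_b), in front of the dummy load's socket, lies flat with its green face up, the other two tags are still red, and the arm finished clear of everything after about 13 s.

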